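Clamp the split chopping board

TASK

Take the one-hand bar clamp up off its two hooks on the utensil rail and stand it upright over the split chopping board, its jaws straddling the two halves across the middle of the joint. Pump its trigger, letting it right out between pulls, until the jaws have drawn the halves together and sit firmly on the wood, with a light hand so that the wood is not crushed, and finish while still squeezing the trigger so that the clamp stays tight. Leave everything else on the worktop where it stands.

Things in the scene. Friction and masses are not known exactly. Their poses are not given: they have to be found in the camera images.
- clamp: One-hand bar clamp, black head and pistol handle on a steel bar, loose, 0.44 kg, 182 mm high. Origin: under the head, level with the jaw feet (it can stand on its feet, origin z = 0). z points up the handle, x along the bar from head to far jaw. 55 mm free under the bar between the jaws. Centre of mass at x = 60, z = 73 mm.
- trigger (a joint): Trigger angle: 0 let right out, 0.172 fully pulled to the handle. Its return spring gives 2 to 3 N at the fingers. Pulled right home it stops at the handle (36 mm over both); when the jaws are tight it stops some 5 mm or more short of it. If it comes all the way, let it out and pull again.
- bar (a joint): How far (m) the far jaw is drawn towards the head; pad opening = 0.200 minus this; starts at 0 to 0.010, at most 0.07. A full pull draws it 6 mm (the first one 6 to 13), a half pull nothing, also if the clamp is lifted by squeezing handle and trigger. On the way out the pawl clicks back over the teeth. A brake holds the bar when the trigger is let go, but only against about 7 N.
- handle_mid (a point): Point on the clamp at x = 0, y = 0, 148 mm above the feet: midway between the outer faces of handle and trigger when it is out, the height to take or squeeze them. Axes as the clamp. Handle: x = -29 to -9 mm, 28 mm in y, up to 182 mm above the feet.
- trigger_face (a point): Front of the trigger's finger grip, 148 mm above the feet, at clamp x = +29 mm out, +7 mm pulled: handle and trigger measure 58 mm out, 36 mm pulled. Grip 12 x 22 mm, 92 to 164 mm above the feet. A gripper closing along the bar, one finger behind the handle and one before the trigger, works it like a hand; sliding friction may let the clamp shift some mm.
- head_pad (a point): Centre of the head jaw's pad face, clamp x = 40 mm, 20 mm above the feet. Pad 36 mm wide (y), 3 to 37 mm above the feet. The head jaw reaches back to x = 0. The bar (8 mm thick, 55 to 78 mm above the feet) sticks out behind to x = -85 mm minus joint bar.
- far_pad (a point): Centre of the far jaw's pad face, clamp x = 240 mm minus joint bar, 20 mm above the feet; pad as the other; the jaw's back is 36 mm farther. The tight jaws press by how hard the trigger is squeezed: 20 N at the fingers gives about 20 N, 40 N about 55 N, 60 N about 95 N; let go, under 10 N. Over 100 N crushes the wood.
- half_a: One half of the split wooden chopping board, 170 (x) x 75 (y) x 36 mm thick, flat on the worktop, loose, 0.25 to 0.42 kg. Origin: centre of its underside. Its joint face is at y = +37.5 mm.
- half_b: The other half, same size and axes, beside half_a (at its +y) with a gap of 3 to 7 mm: together 153 to 157 mm wide, 150 mm closed. Its joint face is at y = -37.5 mm. The clamp may go on either way round, its bar along the halves' y axis.
- joint_a (a point): Middle of half_a's joint face, 18 mm above the worktop.
- joint_b (a point): Middle of half_b's joint face, 18 mm above the worktop.
- rail: Utensil rail, fixed, origin on the worktop below the hung clamp's bar, nothing over 200 mm high; base, posts and bar lie behind (-y). Two hooks, 14 mm wide, at x = -150 and +30 mm carry the clamp's bar 155 mm up; clamp origin 100 mm up near x = -90, x along the rail's x, handle up. Slot 12 mm wide, upturned tip in front (+y) 18 mm high: lift 20 mm or more before moving sideways.
- canister0: Sage canister with wooden lid, bystander, loose, 94 mm across, 116 mm high. Origin: centre of its underside.
- canister1: Sage canister with wooden lid, bystander, loose, 94 mm across, 116 mm high. Origin: centre of its underside.
- canister2: Sage canister with wooden lid, bystander, loose, 94 mm across, 116 mm high. Origin: centre of its underside.
- mill0: Tall wooden mill, bystander, loose, 58 mm across, 212 mm high. Origin: centre of its underside.
- mill1: Tall wooden mill, bystander, loose, 58 mm across, 212 mm high. Origin: centre of its underside.
- glue: Small white glue bottle, bystander, loose, 44 mm across, 110 mm high, standing beside the board. Origin: centre of its underside.
- mug: White mug, bystander, loose, 82 mm across plus its handle, 90 mm high. Origin: centre of its underside.

How it is judged (in metres and radians):
On the way, in this order (a step that is already met when the one before it is completed fails the run):
1. the clamp is lifted up and clear of its hooks (z of clamp in the frame of rail above 0.122 m), for 0.1 s.
2. the clamp stands upright over the board, a jaw on either side of it, across the middle of the joint, with the trigger let out (height (world z) of clamp below 0.01 m and angle between clamp's own z axis and vertical below 0.12 rad and y of joint_a in the frame of clamp between -0.035 and 0.035 m and x of joint_a in the frame of clamp between 0.1 and 0.18 m and value of joint trigger below 0.06 rad), for 0.1 s.
3. the trigger is pulled (value of joint trigger above 0.12 rad), for 0.05 s.
4. the trigger is let out again (value of joint trigger below 0.06 rad), for 0.05 s.
5. the trigger is pulled again (value of joint trigger above 0.12 rad), for 0.05 s.
At the end, for the whole second after the job is handed in: Clamp upright (7 degrees), feet within 10 mm of the worktop, within 35 mm of the joint's middle; halves flat, parallel (0.04 rad), joint faces' middles within 5 mm; each jaw presses its half with 10 to 100 N while the fingers squeeze the clamp with over 8 N; all at rest (height (world z) of clamp below 0.01 m and angle between clamp's own z axis and vertical below 0.12 rad and y of joint_a in the frame of clamp between -0.035 and 0.035 m and distance between joint_a and joint_b below 0.005 m and angle between the y axis of half_a and the y axis of half_b, either way round below 0.04 rad and height (world z) of each of half_a, half_b below 0.006 m and angle between each of half_a, half_b's own z axis and vertical below 0.06 rad and contact force between clamp and half_a above 10 N and contact force between clamp and half_b above 10 N and contact force between the fingers and clamp above 8 N and linear speed of clamp below 0.02 m/s); the arm keeps its last pose, push and grip.
It fails at once if the wood is crushed: a jaw presses with more than 100 N (contact force between clamp and half_a above 100 N or contact force between clamp and half_b above 100 N).
It fails at once if something else on the worktop is shifted by more than 40 mm or knocked over (distance of any of canister0, canister1, canister2, mill0, mill1, glue, mug from where it was at the start of the episode above 0.04 m or angle between any of canister0, canister1, canister2, mill0, mill1, glue, mug's own z axis and vertical above 0.5 rad).
It also fails if it takes over 56 s, if anything falls off the work surface, if the arm or the gripper's body presses on something with over 40 N, if the wrist force passes 120 N, or if a joint passes its speed limit or range.

ROBOT

A 6-joint arm with a two-finger parallel gripper is mounted at the origin on the work surface. World frame = base frame: x ahead of the robot, y to its left, z up, the work surface at z = 0. Lengths are in m, angles in degrees, forces in N, time in s.
With the tool pointing down it reaches from about 0.3 to 0.75 m from the base axis. Payload 8.5 kg.
Tool frame: the origin (TCP) lies on the centre line of the jaws, within the pads' length; the fingertips stand tips_ahead ahead of it and the grasp point (between the pads) lies 3 mm ahead of it (tips_ahead is the distance from the TCP to the fingertips, in m); z points along the fingers, y is the line along which they close (so a half turn about z gives the same grasp; the last joint's range is limited). The gripper opens to 85 mm and grips with 20 to 120 N. Pads are 22 mm wide; open, the fingers measure 114 mm over their backs; the gripper's body (76 mm by 85 mm) begins 54 mm behind the grasp point. The pads swing forward as they close: fully open they stand 13 mm farther back than shut.
Start: joints at [-78.341, 21.807, 74.336, -0, 83.858, -12.336], TCP at [0.224, -0.502, 0.253] pointing down, gripper open.
Joint ranges: [-178.18, 178.18], [-50.72, 133.34], [12.68, 142.11], [-81.47, 261.47], [9.98, 163.14], [-165.26, 165.26]. Speed limits (degrees/s): [136.94, 136.94, 180, 180, 180, 180].

INTERFACE

Orientations are given as a 3x3 rotation matrix whose columns are the frame's x, y, z axes.
In Python, from rig import observe, get_image, close_job, tips_ahead gives the robot as it stands.
- The arm moves only by the shell command python3 -m creep 'ROWS' [FORCE]. ROWS is a JSON list of rows, 1 to 10 of them, each an object with the fields tx, ty, tz (the shift in shares of the most that a row can go, 1 being 50 mm), turn (a turn about the tool's z in normalised numbers (1 is 90 degrees)), aperture (the finger opening in m); a field left out counts as zero (the opening has to be given); each row shifts and turns the commanded pose from where the row before left it, along the tool's axes as they then stand; what a row does not reach is not made up. A row lasts 1/10 s, in which the tool goes at most 0.05 m and 8.59 degrees, less where a joint would pass 70% of its speed; a pose out of reach is approached as far as the arm can. The fingers move at their own pace and stop on an object; FORCE is the grip in N (left out, the last holds). Time passes only in rows, so rows that do not move let the fingers close. It prints the time, the measured TCP pose, the force, the opening and the grip force at its end. Input that does not fit is refused with a message, and nothing moves.
- observe(): the state, without advancing time (a new reading comes with each control period).
- get_image(name): name is "scene" or "side" or "wrist"; returns a dict with "pixels" (420x560x3 uint8, red, green, blue), "depth" (420x560 float32, m along the optical axis (not along the pixel's ray), 0 where there is no reading), "K" (3x3 intrinsics, pixels), "extrinsics" (4x4, takes a point from world to camera coordinates). Camera axes: x right, y down, z forward; pixel columns grow to the right and rows downward; lengths in m; the calibration is good to about 2 mm. A picture is of the moment at which its call begins.
- close_job(): hands the job in; it is judged then, once.
The state is a dict: "time_s": time; "q": joint angles; "qvel": joint speeds; "joint_efforts": joint torques, N m; "position": TCP position; "tool_rot": TCP orientation; "ft_force": force on the tool from outside, world axes, zero at the start; "wrist_torque": the same for the moment, N m; "grip_width": finger opening in m; "gripper_force": force on a finger pad.
Only numpy, scipy, OpenCV 4.12 (cv2) and the standard library are available. Lean on these libraries where they do the work, as an engineer would, in place of code of your own. Each camera call takes 0.05 s, during which the arm holds its last target. There are 200 camera calls.

## Working session

There is one attempt and no reset: what is moved stays moved. The work goes in short steps, Python scripts to look and compute and a shell command to move; the robot and the scene stay as the last step left them, time stands still between calls to the robot, and variables do not carry over. Pictures are saved under pics/ and viewed, at most 10 in all, crops included, and the job is handed in when it is done.

```bash
ls; mkdir -p pics; cat > h.py <<'E'
import numpy as np,cv2
from rig import observe,get_image,close_job,tips_ahead
def grab(n,save=None):
    im=get_image(n)
    if save: cv2.imwrite('pics/'+save,im['pixels'][:,:,::-1])
    np.savez('/tmp/'+n+'.npz',**im)
    return im
def load(n): return dict(np.load('/tmp/'+n+'.npz'))
def pts(im):
    K,E,d=im['K'],im['extrinsics'],im['depth']
    v,u=np.mgrid[:d.shape[0],:d.shape[1]]
    p=np.stack([(u-K[0,2])/K[0,0]*d,(v-K[1,2])/K[1,1]*d,d],-1)
    return (p-E[:3,3])@E[:3,:3]
def ray(im,u,v,z):
    K,E=im['K'],im['extrinsics'];R=E[:3,:3]
    c=-R.T@E[:3,3];d=R.T@np.linalg.solve(K,[u,v,1.])
    return c+d*(z-c[2])/d[2]
E
python3 - <<'E'
from h import *
a=grab('scene');b=grab('side')
cv2.imwrite('pics/s1.png',a['pixels'][:,:,::-1]);cv2.imwrite('pics/d1.png',b['pixels'][:,:,::-1])
o=observe();print(o['position'],np.round(o['tool_rot'],3),o['grip_width'],tips_ahead,o['time_s'])
for m in(a,b):
  E=m['extrinsics'];print(-E[:3,:3].T@E[:3,3],E[2,:3],(m['depth']>0).mean())
E
```

```text
pics
[ 0.22360022 -0.50222181  0.25277864] [[ 0.914  0.407 -0.   ]
 [ 0.407 -0.914  0.001]
 [ 0.    -0.001 -1.   ]] 0.08548996532992412 0.022 0.1
[ 1.18373636 -0.32392182  1.00599535] [-0.53030836  0.35797397 -0.76852305] 0.9960841836734694
[-0.13962407  0.75808144  1.09235319] [ 0.5373057  -0.50459664 -0.6757846 ] 0.9961224489795918
```

View pics/s1.png

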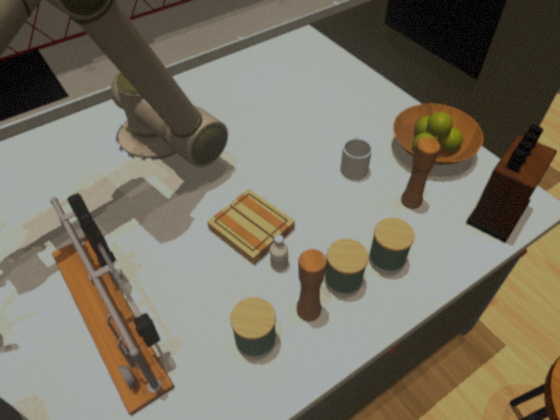

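View pics/d1.png

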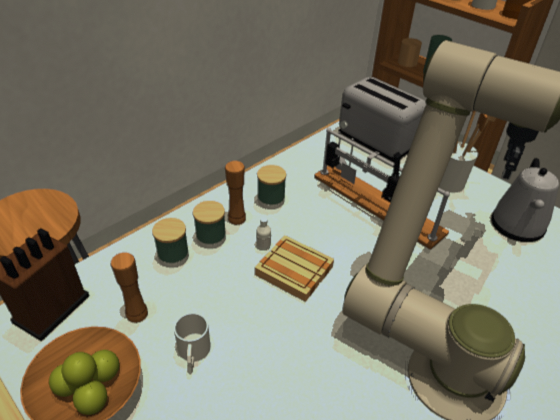

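The scene picture shows the rail with the clamp at lower left (handle at about (85,215), far jaw at about (148,330)). The board is at (252,224), the glue bottle at (280,252), a canister at (254,327) and a mill at (311,285). In the side picture the board is at (295,266), the glue at (263,235) and the clamp handle at (395,180).

```bash
python3 - <<'E'
from h import *
for n in('scene','side'):
    m=load(n);P=pts(m);px=m['pixels'].astype(int)
    # board top by height, near board
    c=(250,224) if n=='scene' else (295,266)
    w=np.zeros(P.shape[:2],bool);w[c[1]-45:c[1]+45,c[0]-50:c[0]+50]=1
    B=w&(abs(P[...,2]-.036)<.005)
    nn,l,st,ce=cv2.connectedComponentsWithStats(B.astype(np.uint8));k=1+st[1:,4].argmax();q=P[l==k]
    r=cv2.minAreaRect((q[:,:2]*1000).astype(np.float32));print(n,'board',r,np.median(q[:,2]),cv2.boxPoints(r).round().tolist())
    # black points high (clamp) 
    D=(px.max(-1)<60)&(P[...,2]>.1)&(P[...,2]<.3)&(P[...,1]<-.15)&(P[...,0]>.1)
    nn,l,st,ce=cv2.connectedComponentsWithStats(D.astype(np.uint8))
    for i in range(1,nn):
        if st[i,4]>25:
            q=P[l==i];print(st[i].tolist(),q.min(0).round(3),q.max(0).round(3),q.mean(0).round(3))
    im=m['pixels'][:,:,::-1]
    x,y=c
    s=cv2.resize(im[y-50:y+50,x-65:x+65],None,fx=6,fy=6,interpolation=cv2.INTER_CUBIC)[:,:780]
    x0,y0=(35,180) if n=='scene' else (310,120)
    t=cv2.resize(im[y0:y0+220 if n=='scene' else y0+130,x0:x0+150],None,fx=2.7 if n=='scene' else 4.5,fy=2.7 if n=='scene' else 4.5,interpolation=cv2.INTER_CUBIC)
    cv2.imwrite(f'pics/b_{n}.png',s);cv2.imwrite(f'pics/c_{n}.png',t)
a=cv2.imread('pics/b_scene.png');b=cv2.imread('pics/c_scene.png');c=cv2.imread('pics/b_side.png');d=cv2.imread('pics/c_side.png')
f=lambda i:cv2.resize(i,(400,int(i.shape[0]*400/i.shape[1])))[:300]
g=lambda i:np.pad(f(i),((0,300-len(f(i))),(0,0),(0,0)))
cv2.imwrite('pics/m1.png',np.vstack([np.hstack([g(a),g(c)]),np.hstack([cv2.resize(b,(400,300)),cv2.resize(d,(400,300))])]))
E
```

```text
scene board ((503.14251708984375, 42.10950469970703), (173.65765380859375, 158.19264221191406), 13.145248413085938) 0.035090809899108136 [[401.0, 99.0], [437.0, -55.0], [606.0, -15.0], [570.0, 139.0]]
[69, 195, 46, 71, 895] [ 0.411 -0.327  0.11 ] [ 0.476 -0.295  0.283] [ 0.449 -0.311  0.214]
[135, 314, 24, 32, 439] [ 0.675 -0.325  0.109] [ 0.707 -0.295  0.185] [ 0.7   -0.309  0.16 ]
[0, 399, 10, 21, 145] [ 0.647 -0.588  0.1  ] [ 0.701 -0.585  0.148] [ 0.675 -0.586  0.12 ]
side board ((498.9745788574219, 45.52106475830078), (171.18069458007812, 161.07606506347656), 13.21542739868164) 0.03527998040577648 [[397.0, 104.0], [434.0, -52.0], [601.0, -13.0], [564.0, 143.0]]
[377, 0, 38, 50, 1084] [ 1.113 -1.372  0.1  ] [ 1.15  -1.124  0.3  ] [ 1.127 -1.228  0.199]
[514, 33, 27, 30, 336] [ 0.54  -1.371  0.178] [ 0.55  -1.176  0.3  ] [ 0.545 -1.279  0.255]
[426, 35, 26, 26, 239] [ 0.862 -1.298  0.1  ] [ 0.942 -1.191  0.199] [ 0.906 -1.229  0.173]
[505, 47, 10, 11, 63] [ 0.541 -1.156  0.26 ] [ 0.568 -1.128  0.299] [ 0.555 -1.142  0.281]
[367, 79, 51, 23, 201] [ 0.649 -0.726  0.195] [ 0.867 -0.6
[... 253 characters left out ...]
59  0.236] [ 0.382 -0.59   0.3  ] [ 0.369 -0.602  0.283]
[325, 132, 76, 70, 847] [ 0.427 -0.346  0.102] [ 0.741 -0.286  0.268] [ 0.555 -0.302  0.168]
[502, 150, 14, 30, 143] [ 0.181 -0.543  0.243] [ 0.252 -0.429  0.3  ] [ 0.206 -0.461  0.276]
[530, 158, 10, 9, 63] [ 0.191 -0.721  0.154] [ 0.219 -0.681  0.187] [ 0.207 -0.702  0.176]
[539, 168, 8, 8, 48] [ 0.148 -0.625  0.206] [ 0.167 -0.603  0.227] [ 0.157 -0.614  0.217]
[504, 177, 24, 32, 328] [ 0.163 -0.602  0.1  ] [ 0.219 -0.547  0.181] [ 0.193 -0.571  0.14 ]
[437, 196, 10, 24, 62] [ 0.295 -0.35   0.102] [ 0.304 -0.338  0.192] [ 0.299 -0.343  0.146]
[526, 202, 14, 14, 96] [ 0.105 -0.569  0.101] [ 0.141 -0.52   0.169] [ 0.127 -0.55   0.132]
```

View pics/m1.png

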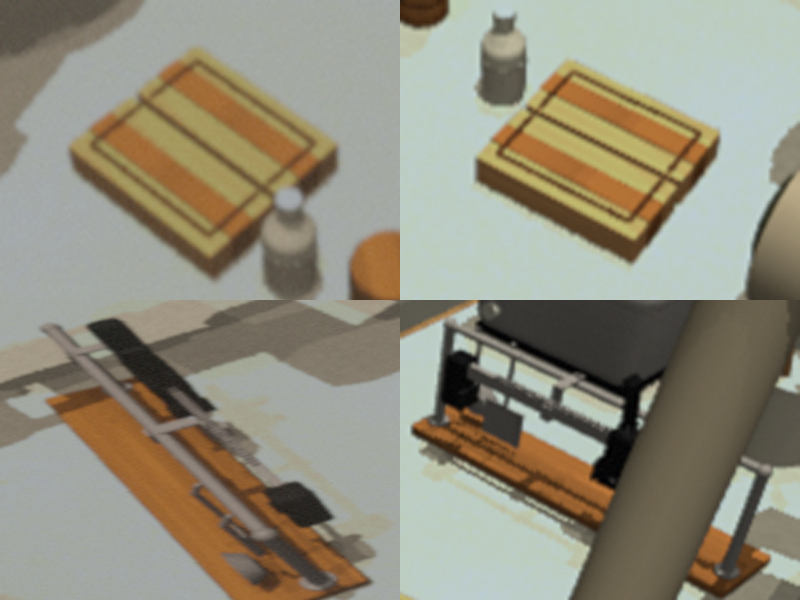

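The top crops show the joint running along the board's long side, with the glue at its far-x end. The lower crops show the clamp hanging with its handle at low x and its far jaw at x≈0.70. Next I measure the bystanders and move above the handle for a wrist view.

Careful with the scale: shifts go in shares of 50 mm and turns go in shares of 90 degrees. That gives: 0.045 m is 0.9, -0.04 m is -0.8, -8 degrees / 90 = -0.0889.

```bash
python3 - <<'E'
from h import *
m=load('scene');P=pts(m)
for n,(u,v) in dict(can=(254,315),canb=(347,257),canc=(392,235),mill=(312,262),mill2=(426,148),glue=(280,245),mug=(357,152)).items():
    q=P[v-14:v+15,u-20:u+21].reshape(-1,3);q=q[q[:,2]>.05];q=q[q[:,2]>q[:,2].max()-.03]
    print(n,q.min(0).round(3),q.max(0).round(3))
# handle: slices, line fits
px=m['pixels'].astype(int)
D=(px.max(-1)<60)&(abs(P[...,1]+.31)<.03)&(P[...,0]>.38)&(P[...,0]<.5)&(P[...,2]>.1)
q=P[D]
for z in np.arange(.12,.29,.02):
    s=q[abs(q[:,2]-z)<.01]
    if len(s):print(round(z,2),len(s),np.percentile(s,[3,97],axis=0).round(3)[:, :2].tolist())
E
python3 -m creep '[{"tz":-0.8, "turn":-0.0889, "aperture":0.085}, {"tz":-0.8, "turn":-0.0889, "aperture":0.085}, {"tz":-0.8, "turn":-0.0889, "aperture":0.085}, {"tx":0.9, "turn":-0.0889, "aperture":0.085}, {"tx":0.9, "turn":-0.0889, "aperture":0.085}, {"tx":0.9, "turn":-0.0889, "aperture":0.085}, {"tx":0.9, "turn":-0.0889, "aperture":0.085}, {"tx":0.8, "turn":-0.0889, "aperture":0.085}]'
python3 - <<'E'
from h import *
w=grab('wrist','w1.png');grab('side');E=w['extrinsics'];o=observe();print(-E[:3,:3].T@E[:3,3],E[:3,:3].round(2).tolist(),o['position'],o['tool_rot'].round(3).tolist())
E
```

```text
can [ 1.184 -0.324  1.006] [ 1.184 -0.324  1.006]
canb [ 1.184 -0.324  1.006] [ 1.184 -0.324  1.006]
canc [ 1.184 -0.324  1.006] [ 1.184 -0.324  1.006]
mill [ 1.184 -0.324  1.006] [ 1.184 -0.324  1.006]
mill2 [ 1.184 -0.324  1.006] [ 1.184 -0.324  1.006]
glue [ 1.184 -0.324  1.006] [ 1.184 -0.324  1.006]
mug [ 1.184 -0.324  1.006] [ 1.184 -0.324  1.006]
0.12 47 [[0.471, -0.326], [0.475, -0.296]]
0.14 71 [[0.464, -0.325], [0.475, -0.297]]
0.16 48 [[0.464, -0.323], [0.469, -0.298]]
0.18 170 [[0.424, -0.325], [0.468, -0.297]]
0.2 70 [[0.417, -0.325], [0.461, -0.298]]
0.22 79 [[0.421, -0.322], [0.462, -0.3]]
0.24 146 [[0.421, -0.322], [0.463, -0.3]]
0.26 169 [[0.421, -0.322], [0.467, -0.301]]
0.28 94 [[0.413, -0.321], [0.425, -0.301]]
time_s: 0.9
position: [0.3201, -0.3071, 0.3729]
tool_rot: [[0.028, 1.0, -0.0], [1.0, -0.028, 0.001], [0.001, -0.0, -1.0]]
ft_force: [0.8, -1.2, 0.4]
grip_width: 0.0848
gripper_force: 0.0
[ 0.32195134 -0.22727152  0.49398133] [[1.0, -0.03, 0.0], [-0.03, -0.95, 0.31], [-0.01, -0.31, -0.95]] [ 0.32005595 -0.30519931  0.37402816] [[0.027, 1.0, 0.001], [1.0, -0.027, -0.0], [-0.0, 0.001, -1.0]]
```

View pics/w1.png

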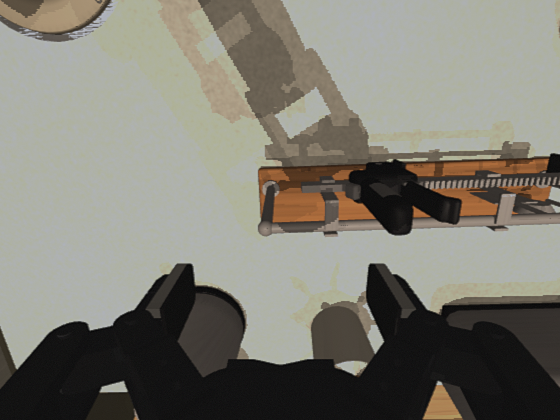

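The wrist view shows the handle top at about (397,215) and the trigger at (440,205), with the bar toothed to the right at row ≈183. Now a precise measurement of handle, trigger and bar.

```bash
python3 - <<'E'
from h import *
for n in('wrist','side','scene'):
    m=load(n);P=pts(m);px=m['pixels'].astype(int)
    D=(px.max(-1)<75)&(abs(P[...,1]+.31)<.03)&(P[...,0]>.38)&(P[...,0]<.5)
    print(n)
    q=P[D]
    for z in (.205,.225,.245,.26,.278):
        s=q[abs(q[:,2]-z)<.008]
        if len(s)>8:print(z,len(s),np.percentile(s,[2,98],axis=0).round(4)[:, :2].tolist())
    # bar: points z .15-.18, x .5-.68
    b=P[(abs(P[...,1]+.31)<.012)&(P[...,0]>.49)&(P[...,0]<.66)&(P[...,2]>.165)&(P[...,2]<.19)]
    if len(b)>20:
        f=np.polyfit(b[:,0],b[:,1],1);print('bar',len(b),np.degrees(np.arctan(f[0])),np.polyval(f,.44),b[:,2].max())
    j=P[(px.max(-1)<75)&(abs(P[...,1]+.31)<.04)&(P[...,0]>.62)&(P[...,0]<.75)&(P[...,2]>.1)&(P[...,2]<.2)]
    if len(j)>20:print('jaw',np.percentile(j,[2,50,98],axis=0).round(3).tolist())
m=load('scene');P=pts(m);P[m['depth']==0]=np.nan
for n,(u,v) in dict(can=(254,315),canb=(347,257),canc=(392,235),mill=(312,262),mill2=(426,148),glue=(280,245),mug=(357,152)).items():
    q=P[v-14:v+15,u-20:u+21].reshape(-1,3);q=q[(q[:,2]>.05)&(q[:,2]<.3)];q=q[q[:,2]>q[:,2].max()-.03]
    print(n,q.min(0).round(3),q.max(0).round(3))
E
```

```text
wrist
0.205 379 [[0.3942, -0.3168], [0.4549, -0.2958]]
0.225 416 [[0.4024, -0.3186], [0.4522, -0.2955]]
0.245 514 [[0.4024, -0.3187], [0.4534, -0.2955]]
0.26 959 [[0.4023, -0.3187], [0.4629, -0.2957]]
0.278 882 [[0.4024, -0.3203], [0.4193, -0.296]]
bar 1397 0.6735856748598087 -0.3090011373738108 0.18921342918505682
jaw [[0.62, -0.313, 0.106], [0.668, -0.304, 0.115], [0.67, -0.29, 0.174]]
side
bar 212 0.6946463587606694 -0.3093426445676814 0.18841594520133087
jaw [[0.626, -0.344, 0.107], [0.677, -0.302, 0.156], [0.74, -0.289, 0.186]]
scene
0.205 59 [[0.4171, -0.3245], [0.461, -0.2987]]
0.225 74 [[0.4181, -0.3233], [0.4623, -0.2993]]
0.245 126 [[0.4204, -0.3228], [0.4633, -0.3001]]
0.26 145 [[0.4204, -0.3227], [0.4672, -0.3001]]
0.278 107 [[0.409, -0.3228], [0.4254, -0.2998]]
bar 322 0.5489179393239932 -0.31171209467071886 0.18738373935661704
jaw [[0.68, -0.344, 0.111], [0.705, -0.311, 0.166], [0.75, -0.296, 0.183]]
can [ 0.727 -0.163  0.091] [ 0.817 -0.072  0.121]
canb [0.721 0.091 0.091] [0.814 0.185 0.121]
canc [0.737 0.22  0.09 ] [0.829 0.316 0.12 ]
mill [ 0.753 -0.005  0.185] [0.81  0.051 0.215]
mill2 [0.648 0.427 0.185] [0.705 0.486 0.215]
glue [0.758 0.004 0.205] [0.765 0.011 0.212]
mug [0.451 0.364 0.064] [0.535 0.448 0.094]
```

Converted, 0.04 m is 0.8, 0.034 m is 0.68, -2.1 degrees / 90 = -0.0233.

```bash
python3 -m creep '[{"tx":-0.02, "ty":0.8, "turn":-0.0233, "aperture":0.085}, {"ty":0.8, "aperture":0.085}, {"ty":0.68, "aperture":0.085}, {"tz":0.8, "aperture":0.085}, {"tz":0.4, "aperture":0.085}, {"aperture":0.085}]'
python3 - <<'E'
from h import *
w=grab('wrist','w2.png');P=pts(w);px=w['pixels'].astype(int)
o=observe();print(o['position'],o['tool_rot'].round(3).tolist())
D=(px.max(-1)<75)&(abs(P[...,1]+.31)<.03)&(P[...,0]>.38)&(P[...,0]<.5)
q=P[D]
for z in (.205,.225,.245,.26,.278):
    s=q[abs(q[:,2]-z)<.008]
    if len(s)>8:print(z,len(s),np.percentile(s,[2,98],axis=0).round(4)[:, :2].tolist())
E
```

```text
time_s: 1.6
position: [0.433, -0.311, 0.3103]
tool_rot: [[-0.001, 1.0, -0.004], [1.0, 0.001, 0.005], [0.005, -0.004, -1.0]]
ft_force: [-0.2, -0.5, -0.1]
grip_width: 0.0851
gripper_force: 0.0
[ 0.43327332 -0.31156089  0.31254174] [[-0.001, 1.0, -0.002], [1.0, 0.001, 0.002], [0.002, -0.002, -1.0]]
0.205 370 [[0.3943, -0.317], [0.4563, -0.2957]]
0.225 345 [[0.4056, -0.313], [0.4562, -0.2954]]
0.245 445 [[0.4056, -0.3139], [0.4573, -0.2954]]
0.26 1240 [[0.4066, -0.3178], [0.4649, -0.2956]]
0.278 1489 [[0.4039, -0.3199], [0.4221, -0.2959]]
```

View pics/w2.png

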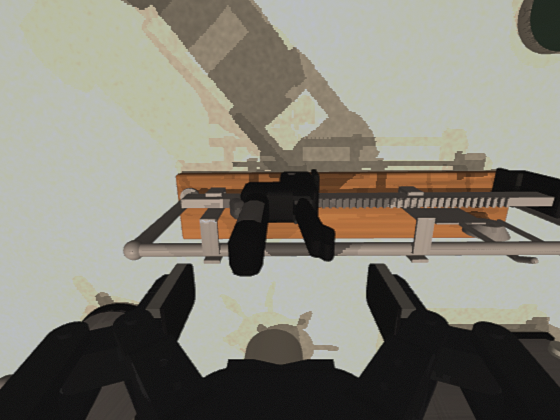

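Converted, 0.03 m is 0.6, 0.011 m is 0.22.

```bash
python3 -m creep '[{"tx":0.02, "ty":0.02, "tz":0.6, "aperture":0.085}, {"tz":0.4, "aperture":0.085}, {"tz":0.22, "aperture":0.085}, {"aperture":0.06}, {"aperture":0.06}, {"aperture":0.06}]' 40
```

```text
time_s: 2.25
position: [0.4344, -0.3108, 0.2538]
tool_rot: [[-0.001, 1.0, 0.001], [1.0, 0.001, -0.002], [-0.002, 0.001, -1.0]]
ft_force: [-3.6, 0.2, 1.8]
grip_width: 0.0597
gripper_force: 1.8
```

Converted, -0.003 m is -0.06, -0.002 m is -0.04.

```bash
python3 -m creep '[{"ty":-0.06, "aperture":0.054}, {"ty":-0.06, "aperture":0.048}, {"ty":-0.06, "aperture":0.042}, {"ty":-0.04, "aperture":0.036}, {"aperture":0.03}, {"aperture":0.03}, {"aperture":0.03}]' 45
```

```text
time_s: 2.95
position: [0.426, -0.3113, 0.2558]
tool_rot: [[-0.002, 1.0, 0.01], [1.0, 0.002, -0.006], [-0.006, 0.01, -1.0]]
ft_force: [6.0, 0.7, 12.9]
grip_width: 0.0332
gripper_force: 44.6
```

Converted, -0.02 m is -0.4, -0.01 m is -0.2.

```bash
python3 -m creep '[{"tz":-0.2, "aperture":0.03}, {"tz":-0.2, "aperture":0.03}, {"tz":-0.3, "aperture":0.03}, {"tz":-0.4, "aperture":0.03}, {"tz":-0.4, "aperture":0.03}, {"aperture":0.03}, {"aperture":0.03}]'
python3 - <<'E'
from h import *
a=grab('scene');b=grab('side');w=grab('wrist')
S=np.vstack([np.hstack([a['pixels'][150:400,0:260],b['pixels'][80:330,290:550]]),np.hstack([w['pixels'][100:350,150:410],w['pixels'][100:350,300:560]])])
cv2.imwrite('pics/l1.png',cv2.resize(S,(600,576))[:,:,::-1])
E
```

```text
time_s: 3.65
position: [0.4232, -0.3102, 0.3267]
tool_rot: [[-0.002, 1.0, -0.001], [1.0, 0.002, 0.001], [0.001, -0.001, -1.0]]
ft_force: [-0.3, 0.2, -5.4]
grip_width: 0.0335
gripper_force: 44.6
```

View pics/l1.png

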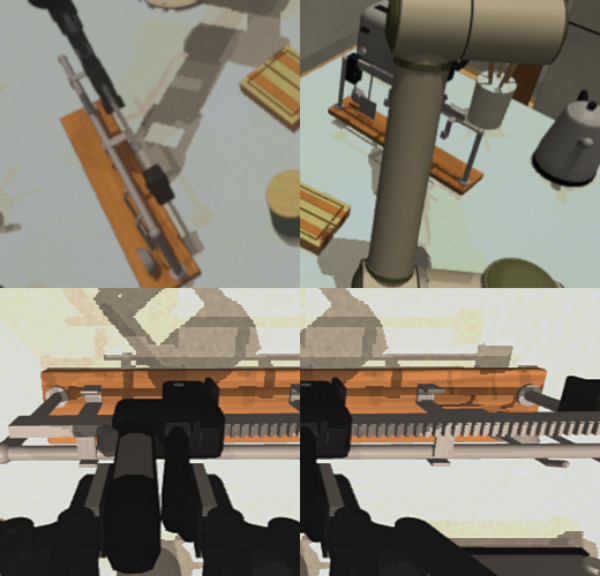

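Lifted clear of the hooks, with the bar looking level in the wrist view. I lift further and measure how the clamp sits in the gripper.

Converted, -0.03 m is -0.6, -0.025 m is -0.5.

```bash
python3 -m creep '[{"tz":-0.6, "aperture":0.03}, {"tz":-0.6, "aperture":0.03}, {"tz":-0.5, "aperture":0.03}, {"aperture":0.03}]'
python3 - <<'E'
from h import *
o=observe();print(o['position'],o['grip_width'])
for n in('wrist','scene','side'):
    m=grab(n);P=pts(m);px=m['pixels'].astype(int)
    b=P[(abs(P[...,1]+.31)<.012)&(P[...,0]>.5)&(P[...,0]<.64)&(P[...,2]>.28)&(P[...,2]<.37)]
    if len(b)>20:
        f=np.polyfit(b[:,0],b[:,1],1);g=np.polyfit(b[:,0],b[:,2],1);print(n,'bar',len(b),'yaw',np.degrees(np.arctan(f[0])),np.polyval(f,.434),'tilt',np.degrees(np.arctan(g[0])),np.polyval(g,.434),b[:,2].min(),b[:,2].max())
    j=P[(px.max(-1)<75)&(abs(P[...,1]+.31)<.04)&(P[...,0]>.62)&(P[...,0]<.75)&(P[...,2]>.22)&(P[...,2]<.4)]
    if len(j)>20:print('jaw',np.percentile(j,[1,50,99],axis=0).round(3).tolist())
    j=P[(px.max(-1)<75)&(abs(P[...,1]+.31)<.04)&(P[...,0]>.3)&(P[...,0]<.6)&(P[...,2]>.22)&(P[...,2]<.36)]
    if len(j)>20:print('head',np.percentile(j,[1,50,99],axis=0).round(3).tolist())
E
```

```text
time_s: 4.2
position: [0.4238, -0.3107, 0.4146]
tool_rot: [[-0.002, 1.0, 0.003], [1.0, 0.002, -0.004], [-0.004, 0.003, -1.0]]
ft_force: [0.1, -0.2, -4.8]
grip_width: 0.0331
gripper_force: 45.9
[ 0.42380439 -0.31072626  0.41456636] 0.03311875310098878
wrist bar 3530 yaw 0.5144093180427708 -0.3074799210680508 tilt -1.5175711366314 0.33198369823766943 0.3097215283866397 0.33781096067579885
jaw [[0.621, -0.317, 0.26], [0.66, -0.304, 0.28], [0.678, -0.29, 0.333]]
head [[0.343, -0.321, 0.269], [0.449, -0.304, 0.333], [0.595, -0.292, 0.358]]
scene bar 296 yaw 0.34564906491851716 -0.3105623145346236 tilt -1.5420689349293781 0.33311429374904394 0.3089664139668806 0.3347345574464131
jaw [[0.666, -0.325, 0.258], [0.696, -0.309, 0.315], [0.699, -0.294, 0.334]]
head [[0.423, -0.325, 0.264], [0.468, -0.311, 0.333], [0.498, -0.294, 0.359]]
side bar 155 yaw -1.6496619748998942 -0.30036764733645316 tilt 0.2739166207801081 0.3170463980099169 0.30479985272211646 0.33282418357433896
jaw [[0.622, -0.322, 0.254], [0.666, -0.298, 0.302], [0.693, -0.288, 0.331]]
head [[0.333, -0.313, 0.306], [0.386, -0.305, 0.322], [0.599, -0.299, 0.351]]
```

Converted, -8.5 degrees / 90 = -0.0944.

```bash
python3 -m creep '[{"turn":-0.0944, "aperture":0.03}, {"turn":-0.0944, "aperture":0.03}, {"turn":-0.0944, "aperture":0.03}, {"turn":-0.0944, "aperture":0.03}, {"turn":-0.0944, "aperture":0.03}, {"turn":-0.0944, "aperture":0.03}, {"turn":-0.0944, "aperture":0.03}, {"turn":-0.0944, "aperture":0.03}, {"turn":-0.0944, "aperture":0.03}, {"turn":-0.0944, "aperture":0.03}]'
python3 -m creep '[{"turn":-0.0944, "aperture":0.03}, {"turn":-0.0944, "aperture":0.03}, {"aperture":0.03}, {"aperture":0.03}]'
python3 - <<'E'
from h import *
o=observe();R=o['tool_rot'];print('yaw',np.degrees(np.arctan2(R[1,1],R[0,1])),'delta tool',R.T@(np.array([.5341,-.0974,.4146])-o['position']),o['q'])
E
```

```text
time_s: 5.35
position: [0.4234, -0.3103, 0.4104]
tool_rot: [[-0.997, 0.079, -0.002], [0.079, 0.997, 0.002], [0.002, 0.002, -1.0]]
ft_force: [0.2, -0.2, -4.6]
grip_width: 0.0325
gripper_force: 45.9
time_s: 5.75
position: [0.4235, -0.3104, 0.4112]
tool_rot: [[-0.979, -0.206, -0.001], [-0.206, 0.979, 0.001], [0.001, 0.001, -1.0]]
ft_force: [-0.2, -0.1, -3.4]
grip_width: 0.0328
gripper_force: 46.0
yaw 101.86126098573774 delta tool [-0.15203505  0.18567561 -0.00319163] [-4.91731108e+01  1.58248941e+01  5.78291101e+01  8.38037040e-03
  1.06437377e+02 -1.51032034e+02]
```

Converted, 0.031 m is 0.62, -0.026 m is -0.52, -1 degrees / 90 = -0.0111.

```bash
python3 -m creep '[{"tx":-0.5, "ty":0.62, "aperture":0.03}, {"tx":-0.5, "ty":0.62, "aperture":0.03}, {"tx":-0.5, "ty":0.62, "aperture":0.03}, {"tx":-0.5, "ty":0.62, "aperture":0.03}, {"tx":-0.52, "ty":0.62, "aperture":0.03}, {"tx":-0.52, "ty":0.62, "turn":-0.0111, "aperture":0.03}, {"aperture":0.03}, {"aperture":0.03}]'
python3 - <<'E'
from h import *
o=observe();R=o['tool_rot'];print('yaw',np.degrees(np.arctan2(R[1,1],R[0,1])),'delta tool',R.T@(np.array([.5341,-.0974,.4146])-o['position']))
c=np.array([.501,.0438]);a=np.radians(103.2);d=np.array([np.cos(a),np.sin(a)]);e=np.array([-d[1],d[0]])
ims=[]
for n in('scene','side','wrist'):
    m=grab(n,'p_'+n+'.png');P=pts(m);px=m['pixels'].astype(int)
    X=(P[...,:2]-c)@d;Y=(P[...,:2]-c)@e;Z=P[...,2]
    b=(abs(Y)<.015)&(X>-.06)&(X<.05)&(Z>.28)&(Z<.37)
    if b.sum()>20:
        f=np.polyfit(X[b],Y[b],1);g=np.polyfit(X[b],Z[b],1);print(n,'bar',b.sum(),'yaw err',np.degrees(np.arctan(f[0])),'y at 0',f[1],'tilt',np.degrees(np.arctan(g[0])),'z at 0',g[1])
    j=(px.max(-1)<75)&(abs(Y)<.03)&(X>.05)&(X<.2)&(Z>.22)&(Z<.4)
    if j.sum()>20:print('jaw',[np.percentile(v[j],[1,50,99]).round(3).tolist() for v in(X,Y,Z)])
    j=(px.max(-1)<75)&(abs(Y)<.03)&(X<-.05)&(X>-.2)&(Z>.22)&(Z<.33)
    if j.sum()>20:print('head',[np.percentile(v[j],[1,50,99]).round(3).tolist() for v in(X,Y,Z)])
E
cd pics; python3 -c "
import cv2,numpy as np
S=np.vstack([cv2.imread('p_scene.png')[90:350,120:430],cv2.imread('p_side.png')[60:320,170:480]]);cv2.imwrite('p1.png',S)"
```

```text
time_s: 6.55
position: [0.5333, -0.0961, 0.4117]
tool_rot: [[-0.974, -0.226, -0.001], [-0.226, 0.974, 0.0], [0.001, 0.0, -1.0]]
ft_force: [0.4, -0.9, -4.8]
grip_width: 0.0328
gripper_force: 46.4
yaw 103.03460406120803 delta tool [-0.00050528 -0.00146322 -0.0029252 ]
scene bar 440 yaw err 0.12344987942207175 y at 0 -0.0018973421579059904 tilt -0.8994519001625562 z at 0 0.3213832324505744
jaw [[0.054, 0.099, 0.121], [-0.017, -0.008, 0.011], [0.26, 0.302, 0.333]]
head [[-0.197, -0.125, -0.053], [-0.017, -0.014, 0.005], [0.262, 0.313, 0.33]]
side bar 241 yaw err -0.030519234604383876 y at 0 0.00577023927607058 tilt -1.878279535810461 z at 0 0.3227940226537009
jaw [[0.054, 0.122, 0.13], [-0.008, 0.011, 0.021], [0.257, 0.305, 0.334]]
head [[-0.156, -0.1, -0.053], [-0.01, 0.013, 0.021], [0.261, 0.299, 0.33]]
wrist bar 2985 yaw err 0.130516788715856 y at 0 0.004444373160117019 tilt -1.0648580190877432 z at 0 0.3254366307067995
jaw [[0.051, 0.092, 0.111], [-0.007, 0.008, 0.02], [0.256, 0.273, 0.329]]
head [[-0.197, -0.121, -0.052], [0.006, 0.017, 0.02], [0.262, 0.316, 0.33]]
```

View pics/p1.png

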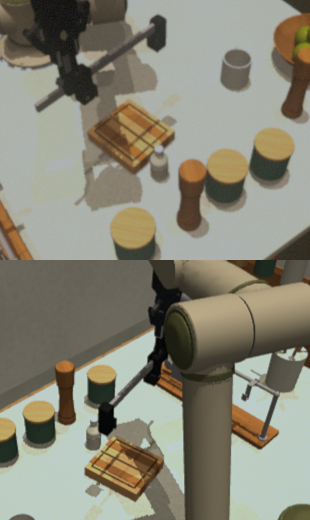

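The clamp now hangs in line over the board, its jaws about 15 mm clear on each side. In the top half the far jaw is at (155,30) and the board at (130,135); in the lower half the far jaw is at (105,420). I'll lower it in stages.

Converted, 0.04 m is 0.8, 0.03 m is 0.6.

```bash
python3 -m creep '[{"ty":-0.02, "tz":0.6, "aperture":0.03}, {"tz":0.8, "aperture":0.03}, {"tz":0.8, "aperture":0.03}, {"tz":0.8, "aperture":0.03}, {"tz":0.6, "aperture":0.03}, {"tz":0.2, "aperture":0.03}, {"aperture":0.03}, {"aperture":0.03}]'
python3 - <<'E'
from h import *
o=observe();print(o['position'])
c=np.array([.501,.0438]);a=np.radians(103.2);d=np.array([np.cos(a),np.sin(a)]);e=np.array([-d[1],d[0]])
for n in('scene','side','wrist'):
    m=grab(n);P=pts(m);px=m['pixels'].astype(int)
    X=(P[...,:2]-c)@d;Y=(P[...,:2]-c)@e;Z=P[...,2]
    b=(abs(Y)<.015)&(X>-.06)&(X<.05)&(Z>.1)&(Z<.15)
    if b.sum()>20:
        f=np.polyfit(X[b],Y[b],1);g=np.polyfit(X[b],Z[b],1);print(n,'bar',b.sum(),'y at 0',f[1],'tilt',np.degrees(np.arctan(g[0])),'z at 0',g[1])
    j=(px.max(-1)<75)&(abs(Y)<.03)&(X>.05)&(X<.2)&(Z>.055)&(Z<.15)
    if j.sum()>20:print('jaw',[np.percentile(v[j],[1,50,99]).round(3).tolist() for v in(X,Y,Z)])
    B=(abs(Z-.036)<.004)&(abs(X)<.11)&(abs(Y)<.12)
    print('board',[np.percentile(v[B],[.5,99.5]).round(3).tolist() for v in(X,Y)])
m=load('wrist');s=load('side')
cv2.imwrite('pics/q1.png',np.vstack([m['pixels'][:300],s['pixels'][130:400]])[:,:,::-1])
E
```

```text
time_s: 7.5
position: [0.534, -0.0983, 0.224]
tool_rot: [[-0.974, -0.226, 0.003], [-0.226, 0.974, -0.001], [-0.002, -0.002, -1.0]]
ft_force: [-0.7, 0.9, -4.0]
grip_width: 0.0329
gripper_force: 46.3
[ 0.53395829 -0.09832101  0.22399515]
scene bar 307 y at 0 -0.0018462197876761702 tilt -0.9891652789076008 z at 0 0.13370081557687669
jaw [[0.055, 0.096, 0.118], [-0.017, -0.009, 0.011], [0.074, 0.117, 0.146]]
board [[-0.079, 0.076], [-0.087, 0.083]]
side bar 198 y at 0 0.004689256506375994 tilt -1.6282722689281024 z at 0 0.1351200179581112
jaw [[0.058, 0.12, 0.128], [-0.01, 0.01, 0.02], [0.069, 0.118, 0.147]]
board [[-0.075, 0.08], [-0.11, 0.086]]
wrist bar 2984 y at 0 0.003499842326663115 tilt -1.1630295334988017 z at 0 0.1373286567044935
jaw [[0.053, 0.09, 0.094], [-0.008, 0.006, 0.019], [0.068, 0.085, 0.141]]
board [[-0.076, 0.078], [-0.108, 0.085]]
```

View pics/q1.png

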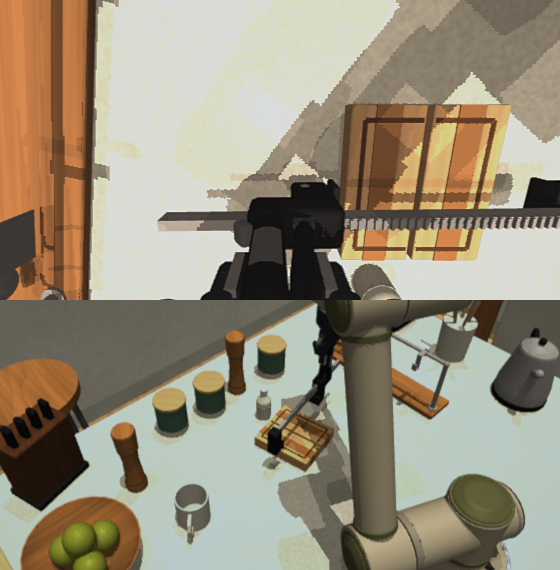

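The wrist view shows the bar crossing the joint near (420,215) and the jaws clear of both outer edges; in the side view the far jaw at (275,440) lies outside the board. Lowering to the worktop.

Converted, 0.02 m is 0.4, 0.006 m is 0.12.

```bash
python3 -m creep '[{"tz":0.4, "aperture":0.03}, {"tz":0.4, "aperture":0.03}, {"tz":0.12, "aperture":0.03}, {"aperture":0.03}, {"aperture":0.03}]'; for i in 1; do :; done; python3 -m creep '[{"tz":0.06, "aperture":0.03}, {"tz":0.04, "aperture":0.03}, {"aperture":0.03}]'
```

```text
time_s: 8.15
position: [0.5339, -0.0978, 0.1775]
tool_rot: [[-0.974, -0.227, 0.002], [-0.227, 0.974, -0.001], [-0.002, -0.001, -1.0]]
ft_force: [1.2, 0.5, -4.8]
grip_width: 0.0332
gripper_force: 46.3
time_s: 8.45
position: [0.5333, -0.0976, 0.1713]
tool_rot: [[-0.974, -0.227, -0.0], [-0.227, 0.974, 0.0], [0.0, 0.0, -1.0]]
ft_force: [0.2, -0.5, -4.2]
grip_width: 0.0331
gripper_force: 46.2
```

Converted, 0.003 m is 0.06, 0.002 m is 0.04.

```bash
python3 -m creep '[{"tz":0.06, "aperture":0.03}, {"tz":0.04, "aperture":0.03}, {"aperture":0.03}]'
```

```text
time_s: 8.75
position: [0.5332, -0.0976, 0.1659]
tool_rot: [[-0.974, -0.227, -0.001], [-0.227, 0.974, 0.0], [0.001, 0.0, -1.0]]
ft_force: [-0.2, -0.3, -4.2]
grip_width: 0.033
gripper_force: 46.2
```

Converted, 0.002 m is 0.04.

```bash
python3 -m creep '[{"tz":0.04, "aperture":0.03}, {"tz":0.04, "aperture":0.03}, {"aperture":0.03}]'
```

```text
time_s: 9.05
position: [0.5332, -0.0976, 0.162]
tool_rot: [[-0.974, -0.227, -0.001], [-0.227, 0.974, 0.0], [0.0, 0.0, -1.0]]
ft_force: [-0.3, -0.6, -4.4]
grip_width: 0.0328
gripper_force: 46.2
```

Converted, 0.002 m is 0.04, 0.001 m is 0.02.

```bash
python3 -m creep '[{"tz":0.04, "aperture":0.03}, {"tz":0.02, "aperture":0.03}, {"aperture":0.03}]'
```

```text
time_s: 9.35
position: [0.5335, -0.0978, 0.1595]
tool_rot: [[-0.974, -0.226, 0.0], [-0.226, 0.974, -0.0], [-0.0, -0.0, -1.0]]
ft_force: [0.4, -2.4, 0.3]
grip_width: 0.0331
gripper_force: 48.2
```

Converted, 0.001 m is 0.02.

```bash
python3 -m creep '[{"tz":0.02, "aperture":0.03}, {"tz":0.02, "aperture":0.03}, {"aperture":0.03}]'
```

```text
time_s: 9.65
position: [0.5337, -0.098, 0.1578]
tool_rot: [[-0.974, -0.226, 0.001], [-0.226, 0.974, -0.0], [-0.001, -0.001, -1.0]]
ft_force: [2.3, -5.0, 4.4]
grip_width: 0.0331
gripper_force: 51.0
```

Converted, 0.003 m is 0.06, 0.002 m is 0.04.

```bash
python3 -m creep '[{"ty":0.04, "aperture":0.038}, {"ty":0.06, "aperture":0.045}, {"ty":0.06, "aperture":0.052}, {"ty":0.06, "aperture":0.058}, {"aperture":0.066}, {"tz":0.06, "aperture":0.07}, {"tz":0.06, "aperture":0.07}, {"aperture":0.07}, {"aperture":0.07}]'
python3 - <<'E'
from h import *
o=observe();print(o['position'])
c=np.array([.501,.0438]);a=np.radians(103.2);d=np.array([np.cos(a),np.sin(a)]);e=np.array([-d[1],d[0]])
for n in('scene','side','wrist'):
    m=grab(n);P=pts(m);px=m['pixels'].astype(int)
    X=(P[...,:2]-c)@d;Y=(P[...,:2]-c)@e;Z=P[...,2]
    b=(abs(Y)<.015)&(X>-.06)&(X<.05)&(Z>.05)&(Z<.1)
    if b.sum()>20:
        f=np.polyfit(X[b],Y[b],1);g=np.polyfit(X[b],Z[b],1);print(n,'bar',b.sum(),'y at 0',f[1],'tilt',np.degrees(np.arctan(g[0])),'z at 0',g[1])
    j=(px.max(-1)<75)&(abs(Y)<.03)&(X>.05)&(X<.2)&(Z>.045)&(Z<.1)
    if j.sum()>20:print('jaw',[np.percentile(v[j],[1,50,99]).round(3).tolist() for v in(X,Y,Z)])
m=load('wrist');s=load('side')
cv2.imwrite('pics/r1.png',np.vstack([m['pixels'][:300],s['pixels'][130:400]])[:,:,::-1])
E
```

```text
time_s: 10.55
position: [0.5308, -0.087, 0.1512]
tool_rot: [[-0.974, -0.226, -0.0], [-0.226, 0.974, 0.0], [0.0, 0.0, -1.0]]
ft_force: [0.1, 0.5, 0.7]
grip_width: 0.0699
gripper_force: 0.0
[ 0.53083792 -0.08701952  0.15119598]
scene bar 282 y at 0 -0.001214982608260413 tilt -0.39178463751067105 z at 0 0.0692242676373991
jaw [[0.059, 0.103, 0.121], [-0.016, -0.005, 0.012], [0.047, 0.072, 0.084]]
side bar 182 y at 0 0.005423505942048718 tilt 0.24742257288854064 z at 0 0.07034952121959394
jaw [[0.052, 0.119, 0.131], [-0.009, 0.008, 0.019], [0.047, 0.073, 0.084]]
wrist bar 3247 y at 0 0.0042945915317105 tilt 0.08320822153290128 z at 0 0.07248816790701329
jaw [[0.05, 0.056, 0.065], [-0.001, 0.006, 0.007], [0.058, 0.075, 0.079]]
```

View pics/r1.png

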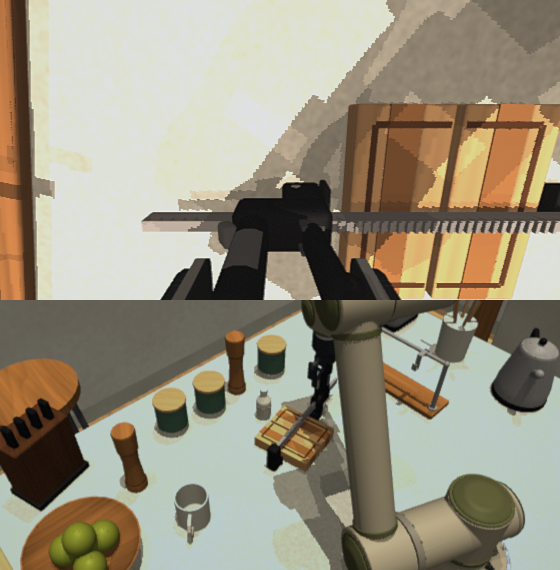

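Standing on its feet with the trigger out (wrist view: handle at (240,265), trigger at (320,265), jaws clear). First pull.

Converted, -0.003 m is -0.06, -0.002 m is -0.04.

```bash
python3 -m creep '[{"aperture":0.058}, {"ty":-0.06, "aperture":0.052}, {"ty":-0.06, "aperture":0.046}, {"ty":-0.06, "aperture":0.04}, {"ty":-0.04, "aperture":0.034}, {"aperture":0.03}, {"aperture":0.03}, {"aperture":0.03}]' 30
```

```text
time_s: 11.5
position: [0.5335, -0.097, 0.1522]
tool_rot: [[-0.974, -0.226, 0.001], [-0.226, 0.974, 0.002], [-0.001, 0.001, -1.0]]
ft_force: [-0.3, 3.8, 11.4]
grip_width: 0.0346
gripper_force: 29.9
```

Converted, 0.003 m is 0.06, 0.002 m is 0.04.

```bash
python3 -m creep '[{"ty":0.06, "aperture":0.04}, {"ty":0.06, "aperture":0.047}, {"ty":0.06, "aperture":0.054}, {"ty":0.04, "aperture":0.06}, {"aperture":0.066}, {"aperture":0.066}, {"aperture":0.066}]'
```

```text
time_s: 12.2
position: [0.5309, -0.0871, 0.1513]
tool_rot: [[-0.974, -0.226, 0.0], [-0.226, 0.974, -0.0], [-0.0, -0.0, -1.0]]
ft_force: [0.3, -0.8, 0.2]
grip_width: 0.0661
gripper_force: 0.0
```

```bash
python3 -m creep '[{"aperture":0.058}, {"ty":-0.06, "aperture":0.052}, {"ty":-0.06, "aperture":0.046}, {"ty":-0.06, "aperture":0.04}, {"ty":-0.04, "aperture":0.034}, {"aperture":0.03}, {"aperture":0.03}, {"aperture":0.03}]' 30
```

```text
time_s: 13.0
position: [0.5335, -0.0971, 0.1522]
tool_rot: [[-0.974, -0.226, 0.001], [-0.226, 0.974, 0.002], [-0.001, 0.001, -1.0]]
ft_force: [-0.2, 5.6, 11.3]
grip_width: 0.035
gripper_force: 30.0
```

Careful with the scale: shifts go in shares of 50 mm and turns go in shares of 90 degrees. That gives: 0.003 m is 0.06, 0.002 m is 0.04.

```bash
python3 -m creep '[{"ty":0.06, "aperture":0.04}, {"ty":0.06, "aperture":0.047}, {"ty":0.06, "aperture":0.054}, {"ty":0.04, "aperture":0.06}, {"aperture":0.066}, {"aperture":0.066}, {"aperture":0.066}]'
cat > meas.py <<'E'
from h import *
o=observe();print(o['position'])
c=np.array([.501,.0438]);a=np.radians(103.2);d=np.array([np.cos(a),np.sin(a)]);e=np.array([-d[1],d[0]])
for n in('scene','side','wrist'):
    m=grab(n);P=pts(m);px=m['pixels'].astype(int)
    X=(P[...,:2]-c)@d;Y=(P[...,:2]-c)@e;Z=P[...,2]
    b=(abs(Y)<.015)&(X>-.06)&(X<.05)&(Z>.05)&(Z<.1)
    if b.sum()>20:
        f=np.polyfit(X[b],Y[b],1);g=np.polyfit(X[b],Z[b],1);print(n,'bar',b.sum(),'yaw',np.degrees(f[0]),'y at 0',f[1],'tilt',np.degrees(np.arctan(g[0])),'z at 0',g[1])
    j=(px.max(-1)<75)&(abs(Y)<.03)&(X>.05)&(X<.2)&(Z>.045)&(Z<.1)
    if j.sum()>20:print('jaw',[np.percentile(v[j],[1,50,99]).round(3).tolist() for v in(X,Y,Z)])
    B=(abs(Z-.036)<.004)&(abs(X)<.12)&(abs(Y)<.09)&(abs(Y)>.025)
    print('board',np.percentile(X[B],[1,99]).round(3))
E
python3 meas.py
```

```text
time_s: 13.7
position: [0.5309, -0.0871, 0.1514]
tool_rot: [[-0.974, -0.226, 0.0], [-0.226, 0.974, -0.0], [-0.0, -0.0, -1.0]]
ft_force: [-0.4, -0.3, -0.3]
grip_width: 0.066
gripper_force: 0.0
[ 0.53092426 -0.08707843  0.15135751]
scene bar 283 yaw -0.4448597805116288 y at 0 -0.0012829444435517277 tilt 0.3595415089175493 z at 0 0.06954337770251479
jaw [[0.057, 0.092, 0.111], [-0.015, -0.006, 0.012], [0.046, 0.073, 0.083]]
board [-0.079  0.075]
side bar 184 yaw -0.14377849003105067 y at 0 0.005484790345420702 tilt 0.6408060942331079 z at 0 0.07063941688473113
jaw [[0.052, 0.108, 0.119], [-0.01, 0.008, 0.019], [0.046, 0.073, 0.084]]
board [-0.075  0.079]
wrist bar 3224 yaw 0.021658211026604455 y at 0 0.0042917240707251725 tilt -0.001572495427588753 z at 0 0.0724169005094378
jaw [[0.052, 0.061, 0.088], [0.003, 0.006, 0.01], [0.045, 0.07, 0.072]]
board [-0.075  0.077]
```

Each full pull draws the jaw 6 mm and nothing else has shifted. I keep pumping and watch for the fingers stopping short.

Converted, -0.003 m is -0.06, -0.002 m is -0.04.

```bash
python3 -m creep '[{"aperture":0.058}, {"ty":-0.06, "aperture":0.052}, {"ty":-0.06, "aperture":0.046}, {"ty":-0.06, "aperture":0.04}, {"ty":-0.04, "aperture":0.034}, {"aperture":0.03}, {"aperture":0.03}, {"aperture":0.03}]' 30
```

```text
time_s: 14.65
position: [0.5336, -0.0971, 0.1524]
tool_rot: [[-0.974, -0.226, 0.001], [-0.226, 0.974, 0.001], [-0.002, 0.001, -1.0]]
ft_force: [-1.2, 3.7, 12.7]
grip_width: 0.035
gripper_force: 30.3
```

Converted, 0.003 m is 0.06, 0.002 m is 0.04.

```bash
python3 -m creep '[{"ty":0.06, "aperture":0.04}, {"ty":0.06, "aperture":0.047}, {"ty":0.06, "aperture":0.054}, {"ty":0.04, "aperture":0.06}, {"aperture":0.066}, {"aperture":0.066}, {"aperture":0.066}]'
```

```text
time_s: 15.35
position: [0.5309, -0.0871, 0.1513]
tool_rot: [[-0.974, -0.226, 0.0], [-0.226, 0.974, -0.0], [-0.0, -0.0, -1.0]]
ft_force: [0.4, -0.4, 0.6]
grip_width: 0.0657
gripper_force: 0.0
```

Converted, -0.003 m is -0.06, -0.002 m is -0.04.

```bash
python3 -m creep '[{"aperture":0.058}, {"ty":-0.06, "aperture":0.052}, {"ty":-0.06, "aperture":0.046}, {"ty":-0.06, "aperture":0.04}, {"ty":-0.04, "aperture":0.034}, {"aperture":0.03}, {"aperture":0.03}, {"aperture":0.03}]' 30
```

```text
time_s: 16.15
position: [0.5336, -0.0972, 0.1525]
tool_rot: [[-0.974, -0.226, 0.001], [-0.226, 0.974, 0.001], [-0.002, 0.001, -1.0]]
ft_force: [-1.4, 5.0, 12.9]
grip_width: 0.035
gripper_force: 30.7
```

Converted, 0.003 m is 0.06, 0.002 m is 0.04.

```bash
python3 -m creep '[{"ty":0.06, "aperture":0.04}, {"ty":0.06, "aperture":0.047}, {"ty":0.06, "aperture":0.054}, {"ty":0.04, "aperture":0.06}, {"aperture":0.066}, {"aperture":0.066}, {"aperture":0.066}]'; python3 meas.py
```

```text
time_s: 16.85
position: [0.5309, -0.0871, 0.1514]
tool_rot: [[-0.974, -0.226, 0.0], [-0.226, 0.974, -0.0], [-0.0, -0.0, -1.0]]
ft_force: [0.1, 0.1, 0.0]
grip_width: 0.0662
gripper_force: 0.0
[ 0.5309445  -0.08712429  0.15137322]
scene bar 280 yaw -0.0172112422401426 y at 0 -0.0011395882561269772 tilt -0.09767158683692327 z at 0 0.06919175370010698
jaw [[0.056, 0.082, 0.099], [-0.016, -0.008, 0.011], [0.046, 0.076, 0.084]]
board [-0.082  0.065]
side bar 185 yaw -0.07033832784226506 y at 0 0.005322557102781447 tilt -0.8097429986695895 z at 0 0.07031020225583859
jaw [[0.053, 0.099, 0.107], [-0.01, 0.007, 0.02], [0.046, 0.074, 0.086]]
board [-0.079  0.069]
wrist bar 3194 yaw -0.024825233380680066 y at 0 0.0042302411282347475 tilt -0.38623365442880553 z at 0 0.07212247322090869
jaw [[0.051, 0.076, 0.082], [-0.011, 0.009, 0.017], [0.045, 0.052, 0.072]]
board [-0.079  0.067]
```

Converted, -0.003 m is -0.06, -0.002 m is -0.04.

```bash
python3 -m creep '[{"aperture":0.058}, {"ty":-0.06, "aperture":0.052}, {"ty":-0.06, "aperture":0.046}, {"ty":-0.06, "aperture":0.04}, {"ty":-0.04, "aperture":0.034}, {"aperture":0.03}, {"aperture":0.03}, {"aperture":0.03}]' 30
```

```text
time_s: 17.8
position: [0.5336, -0.0971, 0.1525]
tool_rot: [[-0.974, -0.226, 0.001], [-0.226, 0.974, 0.002], [-0.002, 0.001, -1.0]]
ft_force: [-1.7, 3.7, 13.1]
grip_width: 0.0351
gripper_force: 30.6
```

Converted, 0.003 m is 0.06, 0.002 m is 0.04.

```bash
python3 -m creep '[{"ty":0.06, "aperture":0.04}, {"ty":0.06, "aperture":0.047}, {"ty":0.06, "aperture":0.054}, {"ty":0.04, "aperture":0.06}, {"aperture":0.066}, {"aperture":0.066}, {"aperture":0.066}]'
```

```text
time_s: 18.5
position: [0.531, -0.0871, 0.1514]
tool_rot: [[-0.974, -0.226, 0.0], [-0.226, 0.974, -0.0], [-0.0, -0.0, -1.0]]
ft_force: [-0.3, -0.0, -0.6]
grip_width: 0.0659
gripper_force: 0.0
```

Converted, -0.003 m is -0.06, -0.002 m is -0.04.

```bash
python3 -m creep '[{"aperture":0.058}, {"ty":-0.06, "aperture":0.052}, {"ty":-0.06, "aperture":0.046}, {"ty":-0.06, "aperture":0.04}, {"ty":-0.04, "aperture":0.034}, {"aperture":0.03}, {"aperture":0.03}, {"aperture":0.03}]' 30; python3 meas.py
```

```text
time_s: 19.3
position: [0.5336, -0.0972, 0.1526]
tool_rot: [[-0.974, -0.226, 0.002], [-0.226, 0.974, 0.001], [-0.002, 0.001, -1.0]]
ft_force: [-1.3, 5.2, 12.3]
grip_width: 0.0349
gripper_force: 30.4
[ 0.53363996 -0.09716086  0.15257348]
scene bar 276 yaw 0.10973803324613435 y at 0 -0.0011389123732522528 tilt -0.8307988853930647 z at 0 0.06932805823874096
jaw [[0.055, 0.07, 0.088], [-0.016, -0.008, 0.012], [0.046, 0.076, 0.085]]
board [-0.093  0.053]
side bar 181 yaw -0.3877758477387312 y at 0 0.005219486019936498 tilt -0.7375810025362532 z at 0 0.0706232585036504
jaw [[0.055, 0.087, 0.095], [-0.01, 0.008, 0.019], [0.046, 0.074, 0.084]]
board [-0.09   0.058]
wrist bar 3170 yaw -0.018874455970996306 y at 0 0.004142306131952599 tilt -0.5416137419042603 z at 0 0.07245576582523051
jaw [[0.054, 0.065, 0.072], [-0.011, 0.01, 0.017], [0.045, 0.053, 0.067]]
board [-0.09   0.056]
```

Converted, 0.003 m is 0.06, 0.002 m is 0.04.

```bash
python3 -m creep '[{"ty":0.06, "aperture":0.04}, {"ty":0.06, "aperture":0.047}, {"ty":0.06, "aperture":0.054}, {"ty":0.04, "aperture":0.06}, {"aperture":0.066}, {"aperture":0.066}, {"aperture":0.066}]'
```

```text
time_s: 20.15
position: [0.5309, -0.0872, 0.1514]
tool_rot: [[-0.974, -0.226, 0.0], [-0.226, 0.974, -0.0], [-0.0, -0.0, -1.0]]
ft_force: [-0.0, -0.2, -0.5]
grip_width: 0.0659
gripper_force: 0.0
```

Converted, -0.003 m is -0.06, -0.002 m is -0.04.

```bash
python3 -m creep '[{"aperture":0.058}, {"ty":-0.06, "aperture":0.052}, {"ty":-0.06, "aperture":0.046}, {"ty":-0.04, "aperture":0.04}, {"aperture":0.034}, {"aperture":0.03}, {"aperture":0.03}, {"aperture":0.03}]' 30
```

```text
time_s: 20.95
position: [0.5327, -0.0939, 0.1524]
tool_rot: [[-0.974, -0.226, 0.001], [-0.226, 0.974, 0.002], [-0.001, 0.002, -1.0]]
ft_force: [-2.3, 5.4, 11.6]
grip_width: 0.0417
gripper_force: 28.8
```

The fingers stop at 41.7 mm against 35 mm when home, so the jaws are tight. I check that this holds and look before handing in.

```bash
python3 -m creep '[{"aperture":0.03}, {"aperture":0.03}, {"aperture":0.03}, {"aperture":0.03}, {"aperture":0.03}, {"aperture":0.03}]' 32; python3 meas.py
python3 - <<'E'
from h import *
m=load('wrist');s=load('side')
cv2.imwrite('pics/z1.png',np.vstack([m['pixels'][:300],s['pixels'][130:400]])[:,:,::-1])
E
```

```text
time_s: 21.55
position: [0.5327, -0.094, 0.1524]
tool_rot: [[-0.974, -0.226, 0.001], [-0.226, 0.974, 0.002], [-0.001, 0.002, -1.0]]
ft_force: [-2.3, 5.3, 12.7]
grip_width: 0.0423
gripper_force: 30.8
[ 0.53273094 -0.09398264  0.15244347]
scene bar 277 yaw -0.060134066082817926 y at 0 -0.0012294635269010533 tilt -0.028853880920149157 z at 0 0.06954190376378763
jaw [[0.052, 0.07, 0.086], [-0.015, -0.008, 0.012], [0.046, 0.077, 0.086]]
board [-0.094  0.053]
side bar 181 yaw 0.04303542703310273 y at 0 0.00538803604104205 tilt 0.04309318798126718 z at 0 0.07104412441503948
jaw [[0.065, 0.087, 0.095], [-0.009, 0.008, 0.019], [0.046, 0.074, 0.086]]
board [-0.091  0.057]
wrist bar 3183 yaw 0.010753512361804139 y at 0 0.004259124699601835 tilt -0.5076431690710769 z at 0 0.07226941461170623
jaw [[0.054, 0.064, 0.075], [-0.01, 0.01, 0.017], [0.045, 0.056, 0.072]]
board [-0.091  0.055]
```

View pics/z1.png

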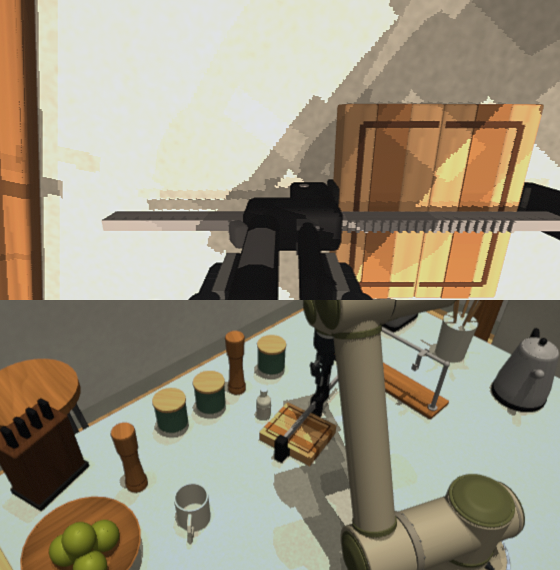

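The wrist view shows the joint fully closed at (442,200), with the head pad on the left edge and the far jaw on the right. The fingers are steady at 42 mm with about 31 N, so I'm handing in.

```bash
python3 -c "
from rig import close_job;print(close_job())"
```

```text
the job is handed in; nothing more can be done
None
```

I handed the job in at about 21.6 s. The clamp stands upright across the board with the joint closed, and the fingers still squeeze the trigger at about 31 N, which by the task's figures is roughly 40 N at each jaw. The judge's result was not shown.

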